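# Drive a lodged offcut out of a drill jig's T-slot

### The job

A flat copper-coloured offcut is lodged in the T-slot of the drill jig: take the orange-handled scraper from its rest, lower its foot into the open pocket at the slot's closed end until it gently touches the slot's floor (how deep that lies must be felt), and push it along the slot under the drill head, without leaning hard on the floor, until the offcut drops out of the open end into the grey catch tray. Then draw the scraper back out through the pocket and put it back in its rest as it was. Do not touch the offcut with the gripper, and leave the spring unit, the red bottle and the tin where they stand.

Things in the scene. Friction and masses are not known exactly. Their poses are not given: they have to be found in the camera images.
- jig: fixed green drill jig. Origin on the bench; x along the T-slot to its open end, z up. Base x -160 to +110 mm, y -65 to +65, top z 55. Slot at y 0, undercut 30 mm wide. From x -48 to +110 lips (z 45 to 55) leave a throat 16 mm wide. The floor (slot_floor) is a packing strip of unknown thickness: top between z 9 and z 31. On it a loose copper-coloured offcut, 70 x 25 x 8 mm, lies flat, lengthwise
- pocket (a point): point on the jig, mid-pocket (jig x -97 mm, y 0, z 55 = base top). The pocket is the part of the slot without lips, jig x -146 (closed end) to -48, 30 mm wide, 36 mm wide in its top 10 mm. The offcut's middle starts at jig x -10 to +45 mm, so its rear end is at x -45 or beyond; 1 to 4 N slide it
- outlet (a point): point on the jig at the slot's open end (jig x +110 mm, y 0, z 55). The offcut falls once its rear end is past it: push the toe to jig x about +118 mm. Beyond is the grey catch tray, jig x 111 to 223, y -58 to +58, floor z 3, rim z 12
- head (a point): middle of the rear edge of the jig's head plate, at its underside (jig x -5 mm, y 0, z 224). The plate reaches x +105, y +-65, motor on it up to z 300. Below it a portal at x 58 to 98: uprights at y beyond +-47, cross-beam with underside z 104. A hand held upright behind the beam hits the plate; one leaning back with the scraper's handle (to jig -x) passes
- scraper_grip (a point): centre of the scraper's orange handle: flat sides, 20 mm thick (y), 24 mm the other way, 80 mm long along (-0.643, 0, 0.766). Axes: x to the toe, y across, z up with the foot level. It lies 112.8 mm behind (-x) and 107.4 mm above the toe point. Best gripped across y, fingers pointing down along the handle, so tilted 40 degrees
- scraper_toe (a point): front edge of the scraper's foot, mid-width, underside; axes as scraper_grip. Foot level, 32 mm long, 22 mm wide, 8 mm high. From 26 mm behind the toe a shank 12 mm by 10 mm (y) rises, leaning back to -x at 40 degrees from vertical, up to the handle. Scraper 0.25 kg
- scraper: the whole scraper; origin and axes as scraper_toe
- rest: fixed dark steel rest of the scraper. Origin on the bench under the toe; x as the scraper's x, z up. The foot stands on a 4 mm base plate (toe at 0, 0, 4 mm) between two cheeks (3 mm play a side) behind a toe stop at x +2 mm, all 12 mm high; the shank leans on a forked saddle (4 mm play a side) 57 mm up it. Take out and put back straight up and down
- spring_unit: bystander: spring unit standing upright, 65 mm across, 147 mm high; origin under its middle
- glue: bystander: small red bottle with a black nozzle, 36 mm across, 104 mm high; origin under its middle
- tin: bystander: flat round tin, 70 mm across, 28 mm high; origin under its middle
Not all that is in view belongs to the job. What is shaped like the rest but turquoise is not meant.

How it is judged:
On the way, in this order (a step that is already met when the one before it is completed fails the run):
1. the scraper's foot is down in the slot and has entered under the lips (x of scraper_toe in the frame of jig between -0.045 and 0.13 m and y of scraper_toe in the frame of jig between -0.012 and 0.012 m and z of scraper_toe in the frame of jig between 0 and 0.04 m), for 0.1 s.
2. the offcut lies in the catch tray (x of offcut_center in the frame of jig between 0.14 and 0.222 m and y of offcut_center in the frame of jig between -0.058 and 0.058 m and height (world z) of offcut_center below 0.017 m), for 0.2 s.
At the end, for the whole second after the job is handed in: the offcut rests in the catch tray (centre at jig x 140 to 222 mm, y within 58 mm, under 17 mm above the bench); the scraper is back in its rest, let go and still: toe within 18 mm of the rest's origin, upright within 0.12 rad, turned as the rest within 0.15 rad (all of step 2 and distance between scraper_toe and rest below 0.018 m and angle between the z axis of scraper_grip and the z axis of rest, either way round below 0.12 rad and angle between the x axis of scraper_grip and the x axis of rest, either way round below 0.15 rad and linear speed of each of offcut, scraper below 0.02 m/s); the robot touches nothing.
It fails at once if the scraper leans on the slot's floor with more than 40 N (contact force between scraper and slot_floor above 40 N).
It fails at once if the gripper or arm touches the offcut (contact force between any of the fingers, the arm and offcut above 0.5 N).
It fails at once if a bystander is moved more than 30 mm or knocked over (distance of any of spring_unit, glue, tin from where it was at the start of the episode above 0.03 m or angle between any of spring_unit, glue, tin's own z axis and vertical above 0.5 rad).
It also fails if it takes over 51 s, if anything falls off the work surface, if the arm or the gripper's body presses on something with over 40 N, if the wrist force passes 120 N, or if a joint passes its speed limit or range.

### The arm

A 7-joint arm with a two-finger parallel gripper is mounted at the origin on a cart in front of the work surface, level with it; the furniture and walls round the work are solid. World frame = base frame: x ahead of the robot, y to its left, z up, the work surface at z = 0. Lengths are in m, angles in rad, forces in N, time in s.
With the tool pointing down it reaches from about 0.425 to 0.95 m from the base axis. Payload 4.7 kg.
Tool frame: the origin (TCP) lies on the centre line of the jaws, within the pads' length; the fingertips stand robot.nose_length ahead of it and the grasp point (between the pads) lies 8 mm behind it (robot.nose_length is the distance from the TCP to the fingertips, in m); z points along the fingers, x is the direction in which the jaws open and shut, and the axes are right-handed (so a half turn about z gives the same grasp; the last joint's range is limited). The gripper opens to 85 mm and grips with 20 to 120 N. Pads are 22 mm wide; open, the fingers measure 114 mm over their backs; the gripper's body (76 mm by 85 mm) begins 54 mm behind the grasp point. The pads swing forward as they close: fully open they stand 13 mm farther back than shut.
Start: joints at [-0.029, 0.469, -0.049, 1.532, 0.024, 1.141, -0.082], TCP at [0.675, 0, 0.242] pointing down, gripper open.
Joint ranges: [-2.59, 2.59], [-0.33, 1.99], [-1.39, 1.29], [0.1, 2.45], [-1.04, 4.18], [0.21, 1.99], [-2.66, 2.66]. Speed limits (rad/s): [2.57, 2.57, 3.14, 3.14, 3.14, 3.14, 3.14].

### API

Orientations are given as [roll, pitch, yaw] about the fixed x, y, z axes, in that order (R = Rz(yaw) Ry(pitch) Rx(roll)).
In Python, from plant import robot gives the robot as it stands. Calls block until the motion is done:
- robot.goto(position, orientation): joint-space move of the TCP to a pose.
- robot.move_straight(position, vel=0.15, attitude=None, contact_N=None): straight line of the TCP; attitude=None keeps the orientation; vel is the mean speed in m/s. With contact_N (N) it stops when the force on the tool has changed by that much, and returns True; else False.
- robot.move_joints(angles): joint-space move.
- robot.grip(opening, strength=None): opening from 0.0 (shut) to 1.0 (fully open); strength is the grip in N (None keeps the last); returns when the fingers have stopped.
- robot.sleep(seconds).
- robot.inverse_kinematics(position, orientation): joint angles nearest the present ones, or None.
- robot.sense(): the state.
- robot.grab_frame(name): name is "scene" or "side" or "wrist"; returns a dict with "image" (420x560x3 uint8, red, green, blue), "range_z" (420x560 float32, m along the optical axis (not along the pixel's ray), 0 where there is no reading), "fx", "fy", "cx", "cy" (pixels), "dist_coeffs" ([k1, k2, p1, p2, k3] as OpenCV has them; the pictures are not rectified), "R" (3x3) and "t" (3): a world point X has camera coordinates R X + t. Camera axes: x right, y down, z forward; pixel columns grow to the right and rows downward; lengths in m; the calibration is good to about 2 mm. A picture is of the moment at which its call begins.
A pose or a line that the arm cannot do raises robot.IKError and nothing moves.
- robot.close_job(): hands the job in, once; it reports no verdict.
The state is a dict: "t": time; "joint_pos": joint angles; "joint_velocities": joint speeds; "effort": joint torques, N m; "tcp_pos": TCP position; "tcp_rot": TCP orientation; "wrist_force": force on the tool from outside, world axes, zero at the start; "torque": the same for the moment, N m; "opening": opening from 0.0 (shut) to 1.0 (fully open).
Only numpy, scipy, OpenCV 4.12 (cv2) and the standard library are available. Lean on these libraries where they do the work, as an engineer would, in place of code of your own. Each camera call takes 0.05 s, during which the arm holds its last target. There are 200 camera calls.

## Working session

There is one attempt and no reset: what is moved stays moved. The work goes in short steps, each a Python script; the robot and the scene stay as the last script left them, time stands still between calls to the robot, and variables do not carry over. Pictures are saved under pics/ and viewed, about 8 in all and at most 12, crops included, and the job is handed in when it is done.

```bash
mkdir -p pics; ls
python3 - <<'E'
from plant import robot
import numpy as np, cv2, pickle
s=robot.sense(); print(s['t'],robot.nose_length,s['tcp_pos'],s['tcp_rot'])
F={}
for n in("scene","side"):
    f=robot.grab_frame(n);F[n]=f
    cv2.imwrite(f"pics/{n}0.png",cv2.cvtColor(f["image"],cv2.COLOR_RGB2BGR))
    print(n,f["fx"],f["fy"],f["cx"],f["cy"],f["dist_coeffs"],-f["R"].T@f["t"],f["R"][2],(f["range_z"]>0).mean())
pickle.dump(F,open("f0.pkl","wb"))
E
```

```text
pics
0.0 0.011 [6.74430318e-01 2.13519446e-05 2.41254473e-01] [3.14156277e+00 1.98189651e-03 3.56875494e-05]
scene 395.8865483436177 395.8865483436177 285.1005393927716 208.91191337328706 [-0.05550816  0.          0.          0.          0.        ] [ 0.06114143 -0.57139885  0.7906589 ] [ 0.50244156  0.57538185 -0.64535898] 0.9959948979591837
side 488.12378900981383 488.12378900981383 282.4615433676522 208.46514233115118 [-0.13209401  0.          0.          0.          0.        ] [ 0.17416166 -1.16869215  0.97895409] [ 0.23744018  0.78612763 -0.57063606] 0.9858248299319727
```

View pics/scene0.png

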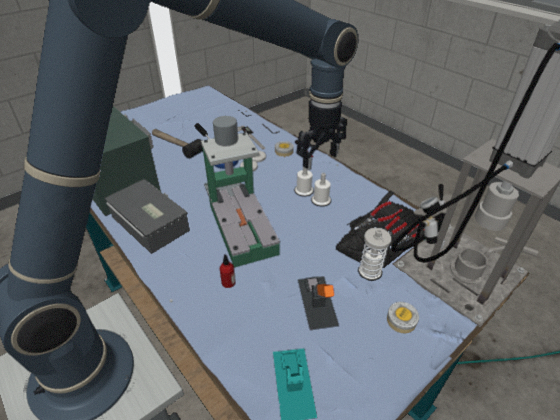

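View pics/side0.png

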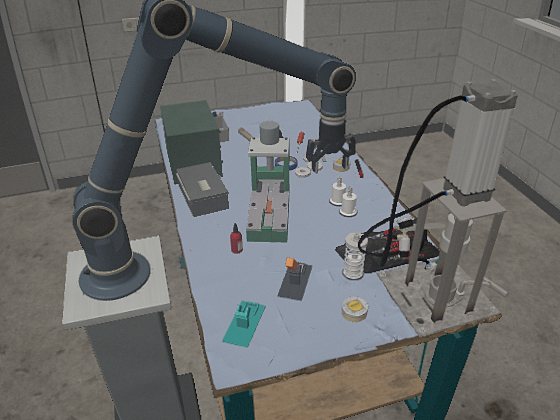

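The scene view shows the green jig with the grey slot top at about (240,215), closed end toward the camera. The orange-handled scraper is in a dark rest at (320,295). The turquoise look-alike at (292,375) is not meant. The red bottle is at (228,272), the spring unit at (374,250) and tins at (403,317) and (284,149). Next I'll measure, and crop the scraper and jig.

```bash
cat > h.py <<'E'
import numpy as np, cv2
def rays(f):
    K=np.array([[f["fx"],0,f["cx"]],[0,f["fy"],f["cy"]],[0,0,1.]])
    h,w=f["image"].shape[:2]
    uv=np.stack(np.meshgrid(np.arange(w),np.arange(h)),-1).reshape(-1,1,2).astype(np.float64)
    n=cv2.undistortPoints(uv,K,np.array(f["dist_coeffs"])).reshape(h,w,2)
    return np.dstack([n,np.ones((h,w))])
def cloud(f):
    X=rays(f)*f["range_z"][...,None]
    return (X-f["t"])@f["R"]
def proj(f,P):
    K=np.array([[f["fx"],0,f["cx"]],[0,f["fy"],f["cy"]],[0,0,1.]])
    return cv2.projectPoints(np.array(P,float).reshape(-1,3),cv2.Rodrigues(f["R"])[0],f["t"],K,np.array(f["dist_coeffs"]))[0].reshape(-1,2)
E
python3 - <<'E'
from h import *
import pickle
F=pickle.load(open("f0.pkl","rb"))
ims=[]
for n,(x0,y0) in (("scene",(190,110)),("side",(215,110))):
    f=F[n];X=cloud(f);im=f["image"];hsv=cv2.cvtColor(im,cv2.COLOR_RGB2HSV)
    H,S,V=[hsv[...,i].astype(int) for i in range(3)]
    z=X[...,2]; ok=f["range_z"]>0
    B=ok&(abs(z)<.004)&(X[...,0]>.3)&(X[...,0]<.8); print(n,"bench z med",np.median(z[B]))
    # orange handle
    m=ok&(H>=5)&(H<18)&(S>190)&(V>150)&(z>.03)&(z<.3)
    print(" orange",m.sum(),np.median(X[m],0),X[m].min(0),X[m].max(0))
    # jig top
    m=ok&(abs(z-.055)<.006)&(X[...,0]>.3)&(X[...,0]<.95)
    nl,lab,st,c=cv2.connectedComponentsWithStats(m.astype(np.uint8))
    for i in range(1,nl):
        if st[i,4]>100:
            P=X[lab==i]; r=cv2.minAreaRect((P[:,:2]*1000).astype(np.float32)); print(" z55",st[i],c[i].round(),P.mean(0).round(3),np.round(P[:,2].std(),4),r)
    # dark plate and others, 
    m=ok&(z>-.003)&(z<.012)&(V<75)&(X[...,0]>.25)&(X[...,0]<.9)
    nl,lab,st,c=cv2.connectedComponentsWithStats(m.astype(np.uint8))
    for i in range(1,nl):
        if st[i,4]>100:
            P=X[lab==i]; r=cv2.minAreaRect((P[:,:2]*1000).astype(np.float32)); print(" dark",c[i].round(),P.mean(0).round(3),r)
    m=ok&(z>.01)&(z<.35)&(X[...,0]>.2)&(X[...,0]<.95)&(abs(X[...,1])<.5)
    nl,lab,st,c=cv2.connectedComponentsWithStats(m.astype(np.uint8))
    for i in range(1,nl):
        if st[i,4]>60:
            P=X[lab==i]; print(" obj",st[i],np.percentile(P,2,0).round(3),np.percentile(P,98,0).round(3))
    ims.append(cv2.resize(im[y0:y0+225,x0:x0+160],None,fx=2.5,fy=2.5,interpolation=cv2.INTER_CUBIC))
cv2.imwrite("pics/crop1.png",cv2.cvtColor(np.hstack(ims),cv2.COLOR_RGB2BGR))
E
```

```text
scene bench z med 0.0008293628544244357
 orange 75 [ 0.46802447 -0.24361274  0.13515817] [ 0.4578886  -0.25249333  0.12756796] [ 0.47904196 -0.23211224  0.142611  ]
 z55 [ 210  186   70   69 2306] [243. 220.] [0.514 0.124 0.055] 0.0018 ((522.2347412109375, 143.47901916503906), (272.7376403808594, 130.55845642089844), 71.00955963134766)
 z55 [156 216  32  20 114] [171. 226.] [0.348 0.232 0.055] 0.0034 ((350.60101318359375, 232.5222625732422), (101.22335052490234, 6.42204475402832), 5.465946674346924)
 z55 [458 248  30  23 168] [472. 259.] [ 0.876 -0.371  0.052] 0.0018 ((877.3775024414062, -370.3138732910156), (73.43109130859375, 70.50092315673828), 2.2382314205169678)
 z55 [287 368  16  15 120] [295. 377.] [ 0.321 -0.309  0.054] 0.0032 ((323.8755798339844, -305.43463134765625), (21.30889320373535, 28.18412208557129), 58.549259185791016)
 dark [367. 225.] [ 0.809 -0.083  0.005] ((820.3040771484375, -85.93382263183594), (149.71864318847656, 75.44646453857422), 4.2471137046813965)
 dark [394. 246.] [ 0.802 -0.188  0.006] ((808.1002807617188, -186.97415161132812), (185.7415771484375, 39.3
[... 747 characters left out ...]
.346]
 obj [275 142  19  13 199] [0.856 0.353 0.011] [0.918 0.417 0.031]
 obj [ 475  162   85  142 4616] [ 0.803 -0.455  0.028] [ 0.928 -0.346  0.347]
 obj [313 172  18  31 377] [0.768 0.069 0.011] [0.813 0.113 0.102]
 obj [451 247  49  36 919] [ 0.841 -0.408  0.01 ] [ 0.943 -0.338  0.062]
 obj [305 276  29  31 488] [ 0.461 -0.251  0.01 ] [ 0.553 -0.121  0.142]
 obj [388 302  31  30 705] [ 0.588 -0.381  0.013] [ 0.651 -0.318  0.03 ]
 obj [282 349  21  42 374] [ 0.309 -0.319  0.01 ] [ 0.377 -0.236  0.066]
side bench z med 0.0005749307046812824
  return _methods._mean(a, axis=axis, dtype=dtype,
  ret = um.true_divide(
Traceback (most recent call last):
ValueError: zero-size array to reduction operation minimum which has no identity
```

Run:
```python
from h import *
import pickle
F=pickle.load(open("f0.pkl","rb"))
ims=[]
for n,(x0,y0) in (("scene",(190,110)),("side",(205,110))):
    f=F[n];X=cloud(f);im=f["image"];hsv=cv2.cvtColor(im,cv2.COLOR_RGB2HSV)
    H,S,V=[hsv[...,i].astype(int) for i in range(3)]
    z=X[...,2]; ok=f["range_z"]>0
    m=ok&(H>=3)&(H<20)&(S>130)&(V>100)&(z>.06)&(z<.16)&(X[...,1]<-.15)&(X[...,0]<.55)
    print(n," orange",m.sum(),np.median(X[m],0),X[m].min(0),X[m].max(0))
    m=ok&(abs(z-.055)<.006)&(X[...,0]>.4)&(X[...,0]<.65)&(X[...,1]>-.05)&(X[...,1]<.3)
    P=X[m]; print(" jig",cv2.minAreaRect((P[:,:2]*1000).astype(np.float32)))
    m=ok&(z>-.003)&(z<.012)&(V<85)&(X[...,0]>.4)&(X[...,0]<.6)&(X[...,1]<-.08)&(X[...,1]>-.3)
    P=X[m]; print(" rest",cv2.minAreaRect((P[:,:2]*1000).astype(np.float32)))
    ims.append(cv2.resize(im[y0:y0+220,x0:x0+160],None,fx=2.5,fy=2.5,interpolation=cv2.INTER_CUBIC))
cv2.imwrite("pics/crop1.png",cv2.cvtColor(np.hstack(ims),cv2.COLOR_RGB2BGR))
from plant import robot
import numpy as np
# candidate wrist view
for p,o in (([0.50,-0.20,0.40],[np.pi,0,0]),([0.45,-0.26,0.36],[np.pi,0,np.pi/3])):
    print(robot.inverse_kinematics(p,o))
from scipy.spatial.transform import Rotation as R
for yaw,g in ((60,(.46,-.2355,.111)),(71,(.532,.172,.14)),(71,(.458,-.045,.3))):
  th=np.radians(yaw); d=np.array([np.cos(th),np.sin(th),0]); zt=.643*d+np.array([0,0,-.766]); 
  for s in(1,-1):
    x=s*np.array([-np.sin(th),np.cos(th),0]); M=np.c_[x,np.cross(zt,x),zt]
    print(yaw,s,robot.inverse_kinematics(list(np.array(g)+.008*zt),list(R.from_matrix(M).as_euler('xyz'))))
```

```text
scene  orange 180 [ 0.47143793 -0.2380067   0.13141939] [ 0.4578886  -0.25503991  0.07275243] [ 0.49359715 -0.19173527  0.14380914]
 jig ((484.3064880371094, 156.53167724609375), (272.7376403808594, 210.78118896484375), 71.00955963134766)
 rest ((507.5015563964844, -182.27874755859375), (146.9605255126953, 67.1698226928711), 59.217105865478516)
side  orange 66 [ 0.47152    -0.24579136  0.13434758] [ 0.46119693 -0.2606735   0.08962354] [ 0.50541378 -0.2072087   0.14210163]
 jig ((521.457763671875, 143.0332489013672), (281.4400329589844, 130.30657958984375), 71.06026458740234)
 rest ((507.69439697265625, -182.66476440429688), (148.93238830566406, 67.40420532226562), 58.71193313598633)
[ 0.28272519  0.14239655  0.02237246  1.62534426 -0.0032373   1.37388801
  0.30550463]
[ 0.54269839  0.13226319 -0.11257386  1.72567144  0.0154438   1.28451788
  1.47393573]
60 1 [ 0.48725753  0.54309584  0.3326178   2.03892712 -0.98621315  1.09960663
 -2.16550067]
60 -1 [ 0.90079887  0.53322669 -0.20182715  2.01404059 -0.76149608  0.91872917
  0.76640599]
71 1 [ 0.8668421   0.85808825 -1.33489998  2.11576283  0.61804399  0.40011968
  2.1073748 ]
71 -1 [ 0.33520848  0.44553596 -0.51280461  2.13936589 -0.99445593  0.49638258
  0.43420973]
71 1 [-0.55496615  0.19664819  1.11662243  2.09534196 -0.89033529  1.3142587
 -2.50233484]
71 -1 [ 0.53414175  0.1325926  -0.13452793  2.04770624 -0.75795355  1.15088227
  0.45717641]
```

View pics/crop1.png

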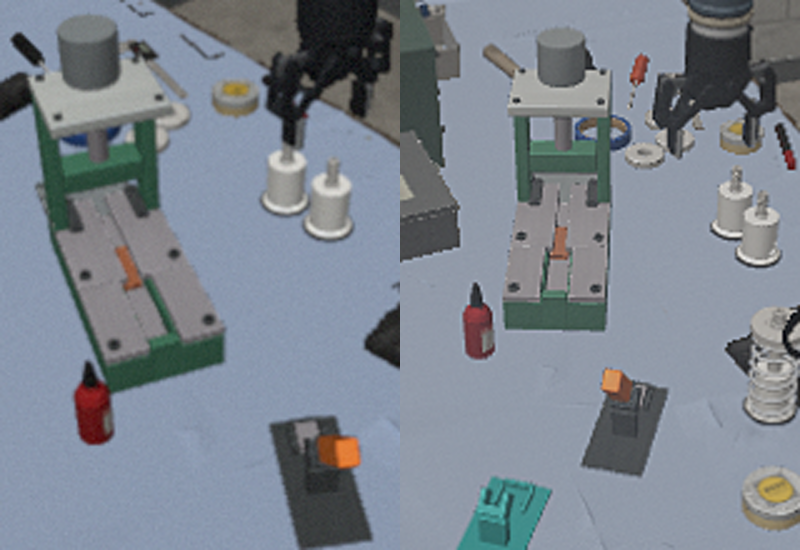

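The crops confirm the target: an orange handle over the dark rest (lower middle, both views). The copper offcut is in the slot just ahead of the pocket, and the red bottle stands near the jig's closed end. I'll refine with wrist views over the rest and the pocket.

Run:
```python
from h import *
import pickle
from plant import robot
F=pickle.load(open("f0.pkl","rb"))
f=F["scene"];X=cloud(f);hsv=cv2.cvtColor(f["image"],cv2.COLOR_RGB2HSV).astype(int)
m=((hsv[...,0]<5)|(hsv[...,0]>170))&(hsv[...,1]>150)&(X[...,0]<.5)&(X[...,2]>.01)&(X[...,1]>-.1)&(X[...,2]<.12)
P=X[m];print("bottle",len(P),P.mean(0),P.min(0),P.max(0))
W=[]
for p,yaw in (([0.47,-0.19,0.40],np.pi/3-np.pi/2),([0.50,0.05,0.40],np.radians(71-90))):
    robot.goto(p,[np.pi,0,yaw]); f=robot.grab_frame("wrist"); W.append(f)
    X=cloud(f); print(robot.sense()['t'],"cam",-f["R"].T@f["t"],f["R"][2])
    V=f["image"].max(2); z=X[...,2]; ok=f["range_z"]>0
    m=ok&(abs(z-.055)<.006)&(X[...,0]>.4)&(X[...,0]<.65)&(X[...,1]>-.05)&(X[...,1]<.3)
    if m.sum()>200: print(" jig",m.sum(),cv2.minAreaRect((X[m][:,:2]*1000).astype(np.float32)))
    m=ok&(z>-.003)&(z<.012)&(V<85)&(X[...,0]>.4)&(X[...,0]<.6)&(X[...,1]<-.08)&(X[...,1]>-.3)
    if m.sum()>200: print(" rest",m.sum(),cv2.minAreaRect((X[m][:,:2]*1000).astype(np.float32)))
pickle.dump(W,open("w.pkl","wb"))
cv2.imwrite("pics/w.png",cv2.cvtColor(cv2.resize(np.hstack([w["image"] for w in W]),(800,300),interpolation=cv2.INTER_AREA),cv2.COLOR_RGB2BGR))
```

```text
bottle 232 [ 0.36997224 -0.00339746  0.04897063] [ 0.35976685 -0.01279423  0.01005034] [0.39106146 0.01352943 0.07896035]
1.3667 cam [ 0.51081014 -0.11838412  0.53136003] [-0.15867668 -0.27135797 -0.94930847]
 jig 1824 ((476.15673828125, 23.23271942138672), (33.566959381103516, 133.7827606201172), 58.82619857788086)
 rest 3051 ((507.6856384277344, -180.5488739013672), (150.5531005859375, 70.1405258178711), 58.688026428222656)
2.375 cam [0.5265354 0.1247717 0.5319946] [-0.10467614 -0.29742034 -0.94899107]
 jig 10546 ((469.4013366699219, 117.35322570800781), (181.54217529296875, 210.62416076660156), 70.61383056640625)
 rest 2078 ((539.2860717773438, -200.99697875976562), (154.8113250732422, 145.39175415039062), 58.82268524169922)
```

View pics/w.png

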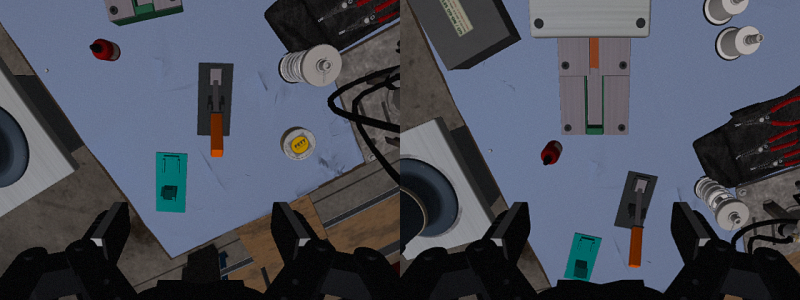

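Run:
```python
from h import *
import pickle
W=pickle.load(open("w.pkl","rb")); F=pickle.load(open("f0.pkl","rb"))
def comp(m,seed=None):
    nl,lab,st,c=cv2.connectedComponentsWithStats(m.astype(np.uint8),connectivity=4)
    i=1+st[1:,4].argmax(); return lab==i
# jig
for n,f in (("w0",W[0]),("w1",W[1]),("scene",F["scene"]),("side",F["side"])):
    X=cloud(f);z=X[...,2];hsv=cv2.cvtColor(f["image"],cv2.COLOR_RGB2HSV).astype(int);H,S,V=[hsv[...,i] for i in range(3)]
    # rest plate by ray onto z=4mm
    r=rays(f)@f["R"]; c=-f["R"].T@f["t"]
    on=lambda h:c+r*((h-c[2])/r[...,2])[...,None]
    G=on(.004)
    m=comp((V<85)&(abs(z-.004)<.01)&(G[...,0]>.4)&(G[...,0]<.6)&(G[...,1]<-.08)&(G[...,1]>-.3))
    print(n,"rest",m.sum(),cv2.minAreaRect((G[m][:,:2]*1000).astype(np.float32)))
    m=comp((abs(z-.055)<.005)&(X[...,0]>.4)&(X[...,0]<.66)&(X[...,1]>-.02)&(X[...,1]<.3))
    G=on(.055)
    if n!="w0":
        print(" jig",m.sum(),cv2.minAreaRect((G[m][:,:2]*1000).astype(np.float32)))
    # handle
    m=comp((H>=3)&(H<20)&(S>150)&(V>100)&(z>.06)&(z<.16)&(X[...,1]<-.13)&(X[...,0]<.55))
    P=X[m];th=np.radians(58.8);d=np.array([np.cos(th),np.sin(th)]);q=np.array([-d[1],d[0]])
    a=P[:,:2]@d;b=P[:,:2]@q
    k=np.polyfit(a,b,1);print(" handle",m.sum(),"along",np.percentile(a,[1,99]).round(4),"across",np.percentile(b,[1,50,99]).round(4),"z",np.percentile(P[:,2],[1,99]).round(4),"skew deg",np.degrees(np.arctan(k[0])).round(2))
    if n=="w1":
        o=np.array([.5302,.1668]);th=np.radians(71);d=np.array([np.cos(th),np.sin(th)]);q=np.array([-d[1],d[0]])
        gx=(G[...,:2]-o)@d;gy=(G[...,:2]-o)@q
        top=abs(z-.055)<.006
        for x in (-.155,-.14,-.12,-.1,-.08,-.06,-.04,-.03):
            s=(abs(gx-x)<.004)&(abs(gy)<.075)
            t=s&top; u=s&~top&(abs(gy)<.04)
            print(x,"base y",np.percentile(gy[t],[.5,99.5]).round(4),"slot y",np.percentile(gy[u],[2,50,98]).round(4) if u.sum()>5 else None, "slot z", np.percentile(X[u][:,2],[5,50]).round(3) if u.sum()>5 else None)
        s=top&(abs(abs(gy)-.04)<.01);print("base xmin",gx[s].min(), "closed end", gx[(abs(gy)<.008)&top&(gx>-.17)].max())
        cop=(H<15)&(S>90)&(V>90)&(abs(gy)<.02)&(gx<.0)&(gx>-.1); print("copper xmin",np.percentile(gx[cop],[1,50,99]),cop.sum(), np.percentile(X[cop][:,2],[5,50,95]))
```

```text
w0 rest 3236 ((507.6081848144531, -180.3511962890625), (149.97271728515625, 69.96854400634766), 58.928367614746094)
 handle 174 along [0.0281 0.0449] across [-0.5364 -0.5271 -0.518 ] z [0.1291 0.1437] skew deg -1.45
w1 rest 2164 ((508.0229187011719, -179.487548828125), (150.5198516845703, 70.10077667236328), 58.700416564941406)
 jig 5086 ((470.51947021484375, 114.24623107910156), (175.97235107421875, 57.143978118896484), 70.19692993164062)
 handle 67 along [0.0315 0.0521] across [-0.5346 -0.5222 -0.5178] z [0.1325 0.1437] skew deg 6.47
-0.155 base y [-0.0621  0.0654] slot y [-0.0375 -0.0012  0.0366] slot z [0.    0.002]
-0.14 base y [-0.0631  0.0662] slot y [-0.0159  0.0015  0.0188] slot z [0.023 0.038]
-0.12 base y [-0.0625  0.0665] slot y [-0.0158  0.0013  0.0184] slot z [0.022 0.023]
-0.1 base y [-0.0632  0.0666] slot y [-0.0158  0.0031  0.0181] slot z [0.022 0.024]
-0.08 base y [-0.0626  0.0659] slot y [-0.0158  0.0029  0.0189] slot z [0.022 0.024]
-0.06 base y [-0.0621  0.0663] slot y [-0.0158  0.0014  0.0185] slot z [0.022 0.024]
-0.04 base y [-0.0615  0.0666] slot y [-0.0053  
[... 228 characters left out ...]
2226] 312 [0.02978397 0.03123858 0.03293233]
scene rest 947 ((507.2513427734375, -182.52691650390625), (146.56651306152344, 66.86211395263672), 58.870243072509766)
 jig 2243 ((521.2614135742188, 141.75021362304688), (275.7144775390625, 130.88992309570312), 70.91983032226562)
 handle 175 along [0.0267 0.0844] across [-0.5371 -0.5222 -0.5176] z [0.0757 0.1427] skew deg 8.46
side rest 364 ((508.59991455078125, -183.2940673828125), (148.61849975585938, 67.07276916503906), 57.95585250854492)
 jig 672 ((552.7642211914062, 124.07632446289062), (269.95587158203125, 77.7725830078125), 65.98320007324219)
 handle 5 along [0.0411 0.0456] across [-0.5316 -0.5268 -0.522 ] z [0.1385 0.1411] skew deg -57.37
```

Run:
```python
from h import *
import pickle
W=pickle.load(open("w.pkl","rb"))
f=W[0];X=cloud(f);z=X[...,2];hsv=cv2.cvtColor(f["image"],cv2.COLOR_RGB2HSV).astype(int);H,S,V=[hsv[...,i] for i in range(3)]
th=np.radians(58.8);d=np.array([np.cos(th),np.sin(th)]);q=np.array([-d[1],d[0]])
A=X[...,:2]@d;B=X[...,:2]@q
reg=(A>0)&(A<.22)&(abs(B+.527)<.05)
m=reg&(H>=3)&(H<20)&(S>130)&(V>50)&(z>.03)
m=cv2.erode(m.astype(np.uint8),np.ones((3,3)))>0
a,b,c=A[m],B[m],z[m]
print("handle",m.sum(),np.percentile(a,[1,99]),np.percentile(b,[1,50,99]),np.percentile(c,[1,99]))
up=a>.048
k=np.polyfit(a[up],c[up],1);print("top face slope",k,"(expect -1.192) resid",np.std(c[up]-np.polyval(k,a[up])), "skew",np.degrees(np.polyfit(a,b,1)[0]))
# expected line: passes grip+12*(.766,.643)
# profile along the centreline
for x in np.arange(.02,.2,.006):
    s=(abs(A-x)<.003)&(abs(B+.527)<.004)
    if s.any(): print(round(x,3),np.median(z[s]).round(4),np.median(f["image"][s],0))
im=f["image"][70:240,240:360];cv2.imwrite("pics/w0crop.png",cv2.cvtColor(cv2.resize(im,None,fx=3.5,fy=3.5,interpolation=cv2.INTER_CUBIC),cv2.COLOR_RGB2BGR))
```

```text
handle 861 [0.03064316 0.09323509] [-0.53573773 -0.52675387 -0.51840912] [0.08803939 0.14353329]
top face slope [0.63550088 0.07363763] (expect -1.192) resid 0.04057688419221277 skew 2.8062663012939852
0.026 0.1308 [190.  71.   0.]
0.032 0.134 [180.  68.   0.]
0.038 0.1386 [180.  69.   0.]
0.044 0.1422 [132.  50.   0.]
0.05 0.1374 [95. 36.  0.]
0.056 0.1305 [94. 35.  0.]
0.062 0.124 [94. 36.  0.]
0.068 0.1165 [93. 34.  0.]
0.074 0.1103 [94. 35.  0.]
0.08 0.1032 [93. 34.  0.]
0.086 0.0962 [91. 33.  0.]
0.092 0.0897 [91. 34.  0.]
0.098 0.4709 [6. 6. 7.]
0.104 0.4713 [6.5 7.  8. ]
0.11 0.0595 [52. 49. 51.]
0.116 0.0524 [51.5 48.  52. ]
0.122 0.0451 [51.  47.5 50.5]
0.128 0.0385 [51. 49. 52.]
0.134 0.0312 [52. 48. 53.]
0.14 0.0254 [51. 47. 51.]
0.146 0.0189 [49. 45. 49.]
0.152 0.0128 [102.  94. 102.]
0.158 0.0133 [ 99.  92. 100.]
0.164 0.0131 [100.   92.   99.5]
0.17 0.0137 [97.5 91.5 99. ]
0.176 0.0117 [31.5 33.5 36. ]
0.182 0.0032 [36. 37. 41.]
0.188 0.0014 [103.5 115.  142. ]
0.194 0.0009 [103.5 114.  141. ]
0.2 0.0009 [103. 114. 141.]
```

View pics/w0crop.png

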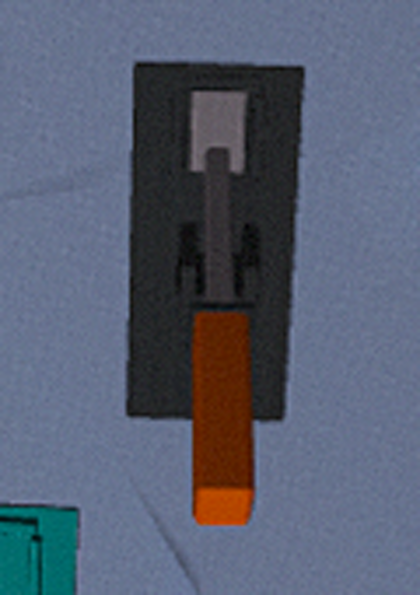

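The wrist crop shows the scraper foot at about (217,130), the shank in the saddle and the orange handle at about (220,420), all centred on the dark rest. Next is the grasp.

```bash
cat >> h.py <<'E'
from scipy.spatial.transform import Rotation as Rot
D=lambda deg:np.array([np.cos(np.radians(deg)),np.sin(np.radians(deg)),0])
Q=lambda deg:np.array([-np.sin(np.radians(deg)),np.cos(np.radians(deg)),0])
YR,YJ=58.8,71.0
TILT=40.
def att(yaw,tilt=TILT):
    t=np.radians(tilt);z=np.sin(t)*D(yaw)-np.cos(t)*np.array([0,0,1]);x=-Q(yaw)
    return list(Rot.from_matrix(np.c_[x,np.cross(z,x),z]).as_euler('xyz')),z
REST=.175*D(YR)-.527*Q(YR)
JIG=np.array([.5294,.1671,0])
# TCP relative to the toe in scraper axes (x,z), set from commanded grasp
GX,GZ=.0612-.175,.109-.004
def tcp_grasp(): 
    a,z=att(YR); return REST+np.array([0,0,.004+GZ])+GX*D(YR)+.008*z
def tcp_jig(x,z,y=0.):
    a,zt=att(YJ); return JIG+(x+GX)*D(YJ)+y*Q(YJ)+np.array([0,0,z+GZ])+.008*zt
E
python3 - <<'E'
from h import *
from plant import robot
for x,z in((-.075,.13),(-.075,.022),(.02,.022),(.12,.022)): print(robot.inverse_kinematics(list(tcp_jig(x,z)),att(YJ)[0]))
a,z=att(YR);g=tcp_grasp()
robot.grip(1.0,120)
robot.goto(list(g-.14*z),a)
print("pre",robot.sense()['joint_pos'])
print(robot.move_straight(list(g),vel=.1,contact_N=8))
s=robot.sense();print(s['t'],s['tcp_pos']-g,s['wrist_force'])
f=robot.grab_frame("side");f2=robot.grab_frame("scene")
I=[cv2.resize(im["image"][y:y+120,x:x+120],(400,400),interpolation=cv2.INTER_CUBIC) for im,x,y in((f,230,210),(f2,260,220))]
cv2.imwrite("pics/g.png",cv2.cvtColor(np.hstack(I),cv2.COLOR_RGB2BGR))
E
```

```text
[ 0.14254174  0.2011357   0.21765076  2.14933421 -0.89800905  1.04144343
  0.59781216]
[ 0.97667258  0.51773558 -0.79347072  2.18746732 -0.61148148  0.61108037
  0.44363917]
[ 0.76079968  0.51736463 -0.78871534  2.18546051 -0.71699052  0.48793435
  0.37128158]
[ 0.40179431  0.49028142 -0.60269328  2.14386498 -0.95462448  0.43822993
  0.41760503]
pre [ 0.36984762  0.46492779  0.63947176  1.92045032 -0.90687471  1.37421142
  0.9018465 ]
False
5.6333 [ 4.88534082e-06 -3.63816694e-04  8.01959462e-05] [-0.29925796 -0.30344481  0.08356916]
```

View pics/g.png

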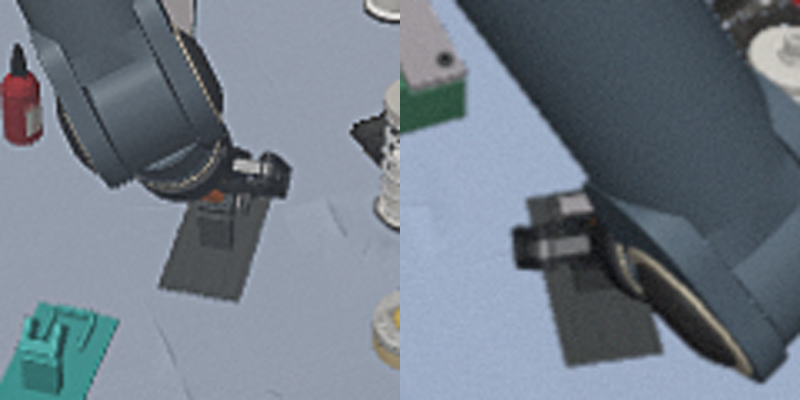

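The handle sits between the open fingers and no contact registered. I'll close, lift and hover over the pocket.

Run:
```python
from h import *
from plant import robot
import pickle
g=tcp_grasp()
robot.grip(0.0,120); s=robot.sense();print("open",s['opening'],s['wrist_force'],s['tcp_pos']-g)
robot.move_straight(list(g+[0,0,.03]),vel=.06)
robot.move_straight(list(g+[0,0,.13]),vel=.15); s=robot.sense();print(s['t'],s['opening'],s['wrist_force'])
robot.goto(list(tcp_jig(-.08,.10)),att(YJ)[0])
robot.move_straight(list(tcp_jig(-.08,.066)),vel=.1)
robot.sleep(.3)
s=robot.sense();print(s['t'],s['joint_pos'],s['wrist_force'],s['tcp_pos']-tcp_jig(-.08,.066))
F={n:robot.grab_frame(n) for n in("scene","side","wrist")};pickle.dump(F,open("f1.pkl","wb"))
I=[cv2.resize(F[n]["image"][y:y+150,x:x+100],(266,400),interpolation=cv2.INTER_CUBIC) for n,x,y in(("scene",195,150),("side",220,140),("wrist",230,60))]
cv2.imwrite("pics/p.png",cv2.cvtColor(np.hstack(I),cv2.COLOR_RGB2BGR))
```

```text
open 0.2206282855999824 [-0.14177906 -1.86505331  0.76212876] [ 0.00035299 -0.00047306  0.0002532 ]
7.8167 0.2217055848484079 [ 0.12585343  0.52969159 -2.46529425]
9.45 [ 0.16210798  0.31016609  0.21668854  2.203044   -0.99687908  0.96708513
  0.77174867] [ 0.01224182  0.34087497 -2.30997879] [ 0.000307   -0.00012253  0.00051662]
```

View pics/p.png

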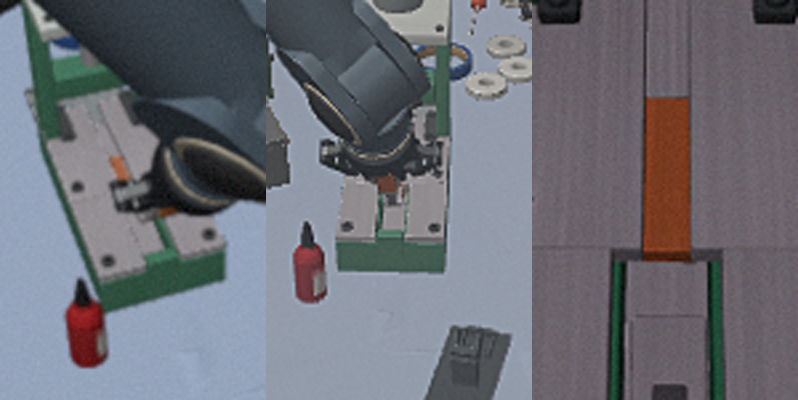

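Run:
```python
from h import *
import pickle
f=pickle.load(open("f1.pkl","rb"))["wrist"]
r=rays(f)@f["R"]; c=-f["R"].T@f["t"]; X=cloud(f)
print("cam jig",(c-JIG)@D(YJ),(c-JIG)@Q(YJ),c[2], "img up dir yaw",np.degrees(np.arctan2(*(-f["R"][1][[1,0]]))))
def J(u,v,h):
    p=c+r[v,u]*(h-c[2])/r[v,u,2]; return ((p-JIG)@D(YJ)*1e3).round(1),((p-JIG)@Q(YJ)*1e3).round(1)
g=f["image"].astype(int)
for v in (155,160,168,175,183,190,196):
    print(v,[tuple(g[v,u]) for u in ()],end=" ")
    Z=X[v,250:312,2]; 
    row=g[v,250:312]; green=np.where(row[:,1]-row[:,0]>15)[0]+250
    dz=[(u+250,round(float(z),3)) for u,z in enumerate(Z) if u%4==0]
    gr=cv2.Sobel(row.sum(1).astype(np.float64).reshape(1,-1),cv2.CV_64F,1,0,ksize=3)[0]
    ed=[int(i)+250 for i in np.argsort(-abs(gr))[:10]]
    print("green",green[[0,-1]] if len(green) else None, sorted(ed)); 
    if v in(160,190): print(dz)
    if len(green): 
        l,rr=green[0],green[-1]; print("   pocket y at z55/45:",J(l,v,.055),J(rr,v,.055))
# foot pixels by depth
m=(abs(X[...,2]-.074)<.006);P=(X-JIG);jx=P@D(YJ);jy=P@Q(YJ)
m&=(abs(jy)<.03)&(jx<-.05)&(jx>-.12); print("foot",m.sum(),np.percentile(jx[m],[1,99]),np.percentile(jy[m],[1,5,50,95,99]),np.median(X[m][:,2]))
for x in(-.04,-.02,0,):
    s=(abs(jx-x)<.004)&(abs(jy)<.02)&(X[...,2]<.045);print(x,"throat",np.percentile(jy[s],[2,98]) if s.any() else None)
for x in(-.06,):
    s=(abs(jx-x)<.006)&(abs(jy)<.025)&(X[...,2]<.05);print(x,"pocket",np.percentile(jy[s],[2,98]) if s.any() else None)
```

```text
cam jig -0.21113012725484695 0.0003695645730280178 0.31854241760924507 img up dir yaw 70.99992745971049
155 [] green None [258, 259, 260, 261, 270, 289, 290, 300, 301, 302]
160 [] green [260 300] [258, 259, 263, 265, 266, 295, 296, 297, 301, 302]
[(250, 0.057), (254, 0.056), (258, 0.056), (262, 0.045), (266, 0.023), (270, 0.024), (274, 0.023), (278, 0.024), (282, 0.023), (286, 0.023), (290, 0.023), (294, 0.023), (298, 0.045), (302, 0.055), (306, 0.055), (310, 0.056)]
   pocket y at z55/45: (np.float64(-53.2), np.float64(18.2)) (np.float64(-53.2), np.float64(-16.6))
168 [] green [260 300] [258, 259, 263, 264, 265, 295, 296, 297, 301, 302]
   pocket y at z55/45: (np.float64(-61.1), np.float64(18.1)) (np.float64(-61.1), np.float64(-16.4))
175 [] green [260 300] [258, 259, 262, 264, 265, 295, 296, 297, 301, 302]
   pocket y at z55/45: (np.float64(-68.0), np.float64(17.9)) (np.float64(-68.0), np.float64(-16.2))
183 [] green [260 300] [258, 262, 264, 265, 266, 294, 295, 296, 301, 302]
   pocket y at z55/45: (np.float64(-75.6), np.float64(17.7)) (np.float64(-75.6), np.float64(-16.1))
190 []
[... 156 characters left out ...]
4, 0.076), (278, 0.075), (282, 0.075), (286, 0.076), (290, 0.075), (294, 0.075), (298, 0.045), (302, 0.055), (306, 0.055), (310, 0.056)]
   pocket y at z55/45: (np.float64(-82.2), np.float64(17.6)) (np.float64(-82.2), np.float64(-16.8))
196 [] green [259 301] [257, 258, 262, 264, 265, 266, 294, 296, 297, 302]
   pocket y at z55/45: (np.float64(-87.7), np.float64(18.3)) (np.float64(-87.7), np.float64(-16.7))
foot 971 [-0.11364057 -0.08242237] [-1.08427970e-02 -1.00779091e-02  5.48361751e-06  9.88815600e-03
  1.06517979e-02] 0.07512590037937604
-0.04 throat [-0.01454532  0.01544723]
-0.02 throat [-0.00785461  0.0086393 ]
0 throat [-0.00803957  0.00883619]
-0.06 pocket [-0.0175266   0.01854653]
```

The hover check shows the foot centred at jig y about 0.0 and the slot at about +0.5 mm. The toe is about 2 mm short of the commanded x, and the floor looks to be at about 23 mm. I'll feel for it now.

```bash
sed -i 's/^JIG=.*/JIG=np.array([.5289,.16725,0])/' h.py
python3 - <<'E'
from h import *
from plant import robot
robot.move_straight(list(tcp_jig(-.08,.034)),vel=.06)
robot.sleep(.2); f0=np.array(robot.sense()['wrist_force'])
hit=robot.move_straight(list(tcp_jig(-.08,.008)),vel=.012,contact_N=3)
s=robot.sense(); z=s['tcp_pos'][2]-tcp_jig(-.08,0)[2]
print(hit,"floor toe z",z,s['wrist_force']-f0,s['t'])
zz=z+.001
robot.move_straight(list(tcp_jig(-.08,zz)),vel=.02); robot.sleep(.15)
s=robot.sense();print(s['wrist_force']-f0)
h=robot.move_straight(list(tcp_jig(-.03,zz)),vel=.05,contact_N=12)
s=robot.sense();F=s['wrist_force']-f0;print(h,"x",(np.array(s['tcp_pos'])-tcp_jig(0,0))@D(YJ),"Fx,Fy,Fz",F@D(YJ),F@Q(YJ),F[2],s['t'],s['joint_pos'])
open("z.txt","w").write(f"{zz}")
E
```

```text
True floor toe z 0.022278694184360917 [-0.22349059 -0.54070606  4.80902985] 11.6
[-0.60793535 -0.89208509  0.36393338]
False x -0.030304961457686016 Fx,Fy,Fz -0.9619397551017566 -0.6094351226519065 -0.7467474407471517 13.15 [ 0.37239985  0.39183454 -0.16741822  2.21821491 -1.03366358  0.75302729
  0.74433812]
```

Run:
```python
from h import *
from plant import robot
z=float(open("z.txt").read())
print(robot.sense()['joint_pos'])
for x in np.arange(-.03,.121,.03): print(round(x,3),robot.inverse_kinematics(list(tcp_jig(x,z)),att(YJ)[0]))
try:
    f0=robot.sense()['wrist_force']
    h=robot.move_straight(list(tcp_jig(.0,z)),vel=.05,contact_N=12)
    s=robot.sense();F=s['wrist_force']-f0
    print(h,"x",(np.array(s['tcp_pos'])-tcp_jig(0,0))@D(YJ),F@D(YJ),F@Q(YJ),F[2],s['t'],s['joint_pos'])
except robot.IKError as e: print("IKError",e)
```

```text
[ 0.37239985  0.39183454 -0.16741822  2.21821491 -1.03366358  0.75302729
  0.74433812]
-0.03 [ 0.37965832  0.39238177 -0.17616565  2.21873622 -1.03377495  0.75013037
  0.74598106]
0.0 [ 0.40458701  0.40331853 -0.28669249  2.21102593 -1.03217389  0.68347399
  0.68677972]
0.03 [ 0.42528844  0.42031217 -0.39224022  2.19930669 -1.02144312  0.61614432
  0.62251068]
0.06 [ 0.43869678  0.44265895 -0.48917607  2.18384456 -0.9994401   0.54925636
  0.55137736]
0.09 [ 0.44129258  0.46885431 -0.5729873   2.16493486 -0.96510611  0.48496074
  0.47221275]
0.12 [ 0.42876228  0.49609659 -0.63755114  2.14291328 -0.92119683  0.42684092
  0.38690871]
False x -4.523161556089206e-05 -0.10860467947731087 -0.08402408471136144 0.661502570663596 13.9 [ 0.39369063  0.40204053 -0.27397211  2.2106596  -1.03410948  0.68815231
  0.68673564]
```

Run:
```python
from h import *
from plant import robot
import pickle
z=float(open("z.txt").read())
f0=robot.sense()['wrist_force']
for x in (.04,.08,.105,.120):
    h=robot.move_straight(list(tcp_jig(x,z)),vel=.06,contact_N=12)
    s=robot.sense();F=s['wrist_force']-f0
    print(x,h,"x",(np.array(s['tcp_pos'])-tcp_jig(0,0))@D(YJ),F@D(YJ),F@Q(YJ),F[2],s['t'],s['opening'])
    if h: break
F={n:robot.grab_frame(n) for n in("scene","side","wrist")};pickle.dump(F,open("f2.pkl","wb"))
I=[cv2.resize(F[n]["image"][y:y+150,x:x+100],(266,400),interpolation=cv2.INTER_CUBIC) for n,x,y in(("scene",180,110),("side",220,110),("wrist",230,60))]
cv2.imwrite("pics/q.png",cv2.cvtColor(np.hstack(I),cv2.COLOR_RGB2BGR))
```

```text
0.04 False x 0.04000046605047299 0.4128073716362832 0.1266425584216825 -0.18063111233376095 14.7167 0.2218006152869665
0.08 False x 0.08018126857156387 1.0004445270267261 0.11159517566117569 0.44334245265930594 15.5333 0.2201384794814953
0.105 False x 0.10524523037847153 0.6438338137558614 -0.005057017492053225 -0.9829773276122786 16.1 0.21683882209054398
0.12 False x 0.12038494456870676 1.276862210498652 0.10826458517637812 -0.2868727198154839 16.5 0.21495009057028128
```

View pics/q.png

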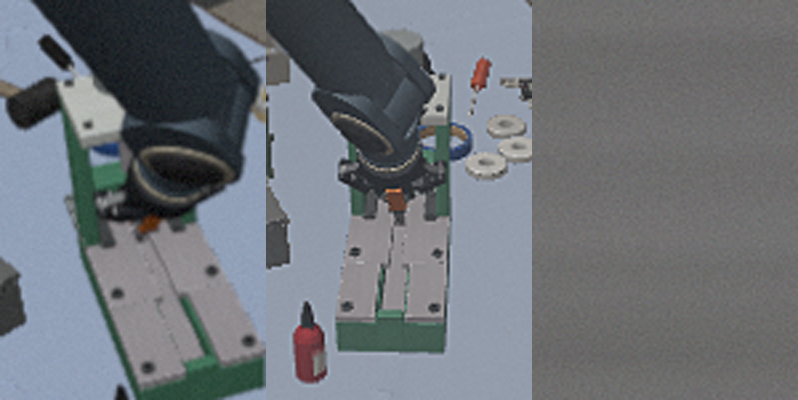

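Run:
```python
from h import *
from plant import robot
import pickle
z=float(open("z.txt").read())
h=robot.move_straight(list(tcp_jig(.127,z)),vel=.04,contact_N=10)
s=robot.sense();print(h,s['t'],s['opening'],s['wrist_force'])
robot.sleep(.2)
for x,v in((.0,.15),(-.04,.12),(-.08,.1)):
    try: h=robot.move_straight(list(tcp_jig(x,z+.001)),vel=v,contact_N=15)
    except robot.IKError as e: print("IK",x,e);break
    s=robot.sense();print(x,h,s['t'],s['wrist_force'],s['joint_pos'][4])
    if h: break
c=JIG+.165*D(YJ)
for p,yaw in ((c-.12*D(YJ)+[0,0,.46],YJ),(c+[.0,-.0,.46],0),(c-.1*D(YJ)+[0,0,.5],YJ)):
    print(robot.inverse_kinematics(list(p),list(Rot.from_euler('xyz',[np.pi,0,np.radians(yaw-90)]).as_euler('xyz'))))
F={n:robot.grab_frame(n) for n in("scene","side","wrist")};pickle.dump(F,open("f3.pkl","wb"))
for n,f in F.items():
    X=cloud(f);hsv=cv2.cvtColor(f["image"],cv2.COLOR_RGB2HSV).astype(int);jx=(X-JIG)@D(YJ);jy=(X-JIG)@Q(YJ)
    m=(abs(jy)<.06)&(jx>-.1)&(jx<.25)&(X[...,2]<.06)&(hsv[...,0]<15)&(hsv[...,1]>100)&(hsv[...,2]>60)
    print(n,m.sum(),(np.percentile(jx[m],[1,50,99]).round(3),np.percentile(X[m][:,2],[5,95]).round(3)) if m.any() else "")
    print("  tray visible px",((jx>.115)&(jx<.22)&(abs(jy)<.055)&(X[...,2]<.02)).sum())
    m=(abs(jy)<.02)&(jx>-.13)&(jx<-.06)&(abs(X[...,2]-.032)<.005);print("  foot",m.sum(),np.percentile(jx[m],[1,99]) if m.any() else "", np.percentile(jy[m],[1,50,99]) if m.any() else "")
```

```text
False 16.975 0.21848796078784688 [-0.42993785 -0.27668378 -3.71172529]
0.0 False 18.175 [ 1.18472042  0.54471861 -1.79635759] -0.9580780625791708
-0.04 False 18.6583 [ 0.2748631  -0.07421464 -1.86042279] -0.9208052635176854
-0.08 False 19.2083 [-0.26988959 -0.60672189 -2.37087668] -0.8788213590949328
[-0.01607398  0.25421009 -0.55215494  1.38991847  0.1323819   1.53428306
 -0.89022349]
[-0.15762607  0.43715874 -0.66703618  1.17614282  0.265243    1.61208509
 -2.33686567]
[-0.02865836  0.28552153 -0.60088895  1.27243271  0.16021454  1.63083141
 -0.93233929]
scene 26 (array([0.101, 0.128, 0.169]), array([0.015, 0.032]))
  tray visible px 58
  foot 6 [-0.12212827 -0.06031711] [-0.01699943  0.00297912  0.00829647]
side 0 
  tray visible px 10
  foot 8 [-0.11259881 -0.09767704] [-0.01024131 -0.00827713  0.00988419]
wrist 311 (array([0.109, 0.118, 0.143]), array([0.023, 0.031]))
  tray visible px 0
  foot 1073 [-0.12253495 -0.06523843] [-0.01504466  0.00055408  0.01506509]
```

Run:
```python
from h import *
import pickle
F=pickle.load(open("f3.pkl","rb"))
f=F["wrist"];a=cv2.resize(f["image"][20:220,210:350],(420,600),interpolation=cv2.INTER_CUBIC)
b=cv2.resize(F["scene"]["image"][110:260,180:270],(360,600),interpolation=cv2.INTER_CUBIC)
cv2.imwrite("pics/r.png",cv2.cvtColor(np.hstack([a,b]),cv2.COLOR_RGB2BGR))
for n in("wrist","scene"):
    f=F[n];X=cloud(f);hsv=cv2.cvtColor(f["image"],cv2.COLOR_RGB2HSV).astype(int);jx=(X-JIG)@D(YJ);jy=(X-JIG)@Q(YJ)
    m=(abs(jy)<.06)&(jx>-.1)&(jx<.25)&(X[...,2]<.06)&(hsv[...,0]<15)&(hsv[...,1]>100)&(hsv[...,2]>60)
    o=np.argsort(jx[m]);P=np.c_[jx[m],jy[m],X[...,2][m]][o];print((P[::max(1,len(P)//14)]*1000).round(0).astype(int).tolist())
f=F["wrist"];X=cloud(f);jx=(X-JIG)@D(YJ);jy=(X-JIG)@Q(YJ)
for x in np.arange(-.12,-.05,.006):
    s=(abs(jx-x)<.003)&(abs(jy)<.006);print(round(x,3),np.median(X[...,2][s]).round(4) if s.any() else None,end="; ")
```

```text
[[108, 8, 28], [110, -6, 25], [110, 5, 28], [111, -5, 31], [111, -3, 29], [112, -7, 29], [114, 7, 30], [118, 6, 30], [120, -5, 29], [124, -5, 27], [128, -7, 27], [131, 7, 26], [135, -4, 25], [139, 4, 23], [144, -7, 21]]
[[99, 7, 57], [107, -2, 29], [108, -3, 32], [109, -6, 27], [110, -6, 30], [111, -10, 28], [112, -1, 30], [112, -10, 24], [113, -7, 31], [119, -5, 28], [121, -3, 27], [123, -7, 29], [127, -4, 26], [128, -1, 26], [136, -7, 23], [137, -4, 23], [145, -9, 20], [146, -6, 20], [155, -8, 17], [156, -5, 17], [161, -6, 18], [164, 10, 16], [165, -1, 16], [165, -4, 15], [166, 12, 15], [169, 2, 14]]
-0.12 0.0525; -0.114 0.045; -0.108 0.0383; -0.102 0.0332; -0.096 0.0331; -0.09 0.0332; -0.084 0.0334; -0.078 0.0234; -0.072 0.0234; -0.066 0.0231; -0.06 0.0231; -0.054 0.0232;
```

View pics/r.png

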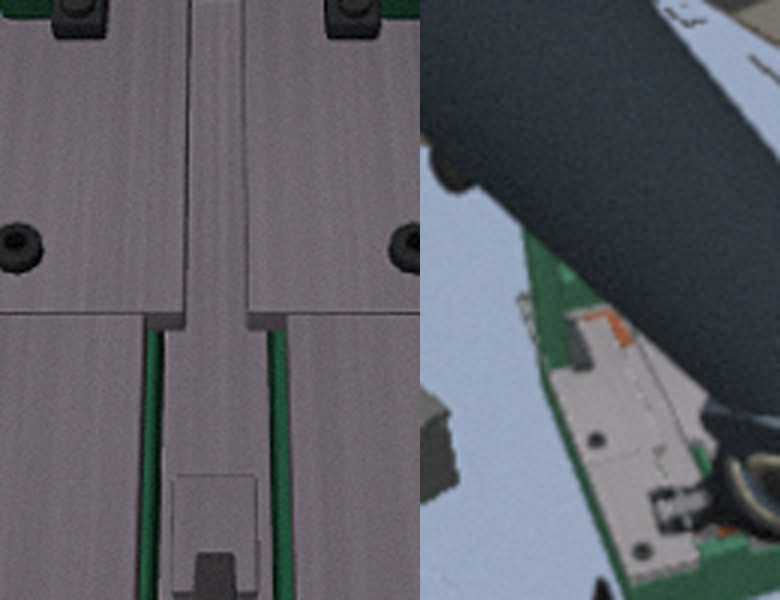

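The offcut tipped over the outlet edge. Its rear is still on the slot's end at jig x about 107 and its nose is in the tray, because the foot went under the raised rear end. Now that it lies with its rear down, I'll push again closer to the floor.

Run:
```python
from h import *
from plant import robot
import pickle
z=float(open("z.txt").read())-.0006
f0=robot.sense()['wrist_force']
def chk(F):
  for n in("scene","wrist"):
    f=F[n];X=cloud(f);hsv=cv2.cvtColor(f["image"],cv2.COLOR_RGB2HSV).astype(int);jx=(X-JIG)@D(YJ);jy=(X-JIG)@Q(YJ)
    m=(abs(jy)<.06)&(jx>-.1)&(jx<.25)&(X[...,2]<.045)&(hsv[...,0]<15)&(hsv[...,1]>100)&(hsv[...,2]>60)
    print(n,m.sum(),(np.percentile(jx[m],[1,50,99]).round(3),np.percentile(X[m][:,2],[5,50,95]).round(3)) if m.any() else "")
for x,v in((-.04,.12),(.09,.16),(.127,.04)):
    h=robot.move_straight(list(tcp_jig(x,z)),vel=v,contact_N=12)
    s=robot.sense();F=s['wrist_force']-f0;print(x,h,F@D(YJ),F@Q(YJ),F[2],s['t'],s['joint_pos'][4])
    if h: break
chk({n:robot.grab_frame(n) for n in("scene","wrist")})
if not h:
  for x,v in((.05,.16),(-.08,.16)):
    h=robot.move_straight(list(tcp_jig(x,z+.0015)),vel=v,contact_N=15);print(x,h,robot.sense()['t'])
    if h: break
F={n:robot.grab_frame(n) for n in("scene","wrist")};chk(F);pickle.dump(F,open("f4.pkl","wb"))
```

```text
-0.04 False 0.7775618164478866 0.5136543672870433 0.46447477277652016 19.8417 -0.9217736440334336
0.09 False 1.2232844167393828 0.12868989448544596 1.116739228421691 20.8083 -0.9916467585368375
0.127 False 0.020695745230278662 0.043836467054427716 1.3754701527758924 21.8833 -0.9945677066794067
scene 0 
wrist 0 
0.05 False 22.6167
-0.08 False 23.575
scene 30 (array([0.133, 0.17 , 0.182]), array([0.009, 0.011, 0.013]))
wrist 320 (array([0.126, 0.142, 0.159]), array([0.011, 0.012, 0.012]))
```

The offcut now lies flat in the tray with its top at about 12 mm and its rear at about x 126. I'll withdraw and return the scraper.

Run:
```python
from h import *
from plant import robot
g=tcp_grasp();a=att(YR)[0]
print(robot.move_straight(list(tcp_jig(-.08,.12)),vel=.12,contact_N=20))
robot.goto(list(g+[0,0,.12]),a); 
robot.move_straight(list(g+[0,0,.03]),vel=.12); robot.sleep(.2)
s=robot.sense();print(s['t'],s['joint_pos'],s['tcp_pos']-g);f0=s['wrist_force']
h=robot.move_straight(list(g+[0,0,-.004]),vel=.02,contact_N=4)
s=robot.sense();print(h,s['t'],s['tcp_pos']-g,s['wrist_force']-f0)
F=[(n,robot.grab_frame(n)) for n in("side","wrist")]
cv2.imwrite("pics/s.png",cv2.cvtColor(np.hstack([cv2.resize(F[0][1]["image"][210:330,230:350],(400,400),interpolation=cv2.INTER_CUBIC),cv2.resize(F[1][1]["image"][60:260,180:380],(400,400))]),cv2.COLOR_RGB2BGR))
```

```text
False
26.5583 [ 0.89052396  0.49250705 -0.24800832  1.99537948 -0.75446582  0.91854519
  0.66858271] [ 0.00034573 -0.00025144  0.03073545]
True 27.675 [-5.38967575e-05 -5.66829487e-05  6.58120514e-03] [-0.4178965  -1.71890553  5.57662354]
```

View pics/s.png

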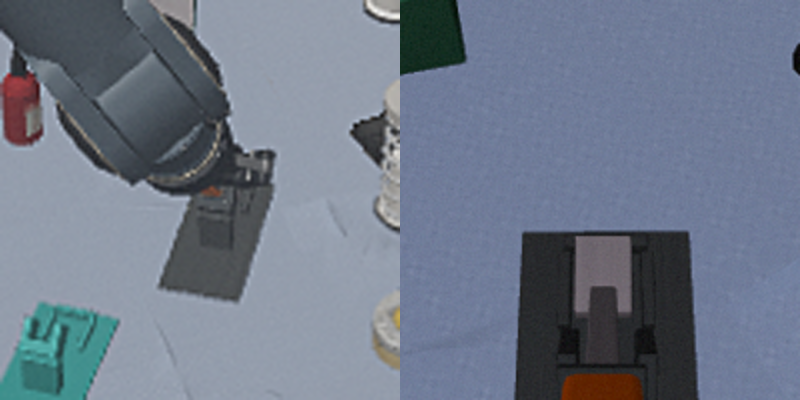

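The foot stopped 6.6 mm high, with the force pushing backwards, so the toe is on the toe stop (image: foot front at row 236, just at the stop). I'll lift, shift back slightly and retry.

Run:
```python
from h import *
from plant import robot
g=tcp_grasp()
for dx in (-.002,-.0035,-.005):
    b=g+dx*D(YR)
    p=np.array(robot.sense()['tcp_pos']); robot.move_straight(list(p+[0,0,.006]),vel=.04)
    robot.move_straight(list(b+[0,0,.012]),vel=.03); robot.sleep(.15); f0=robot.sense()['wrist_force']
    h=robot.move_straight(list(b+[0,0,-.004]),vel=.02,contact_N=4)
    s=robot.sense();F=s['wrist_force']-f0;print(dx,h,s['t'],s['tcp_pos']-b,"F along/across/z",F@D(YR),F@Q(YR),F[2])
    if s['tcp_pos'][2]-g[2]<.0025: break
```

```text
-0.002 True 29.0833 [0.0003198  0.00105433 0.00071776] F along/across/z 2.458912193790538 -0.019242240897991075 2.4299961339877734
```

It is seated to within 0.7 mm on the saddle. I'll release, retreat, and view the rest and tray.

Run:
```python
from h import *
from plant import robot
import pickle
a,z=att(YR)
robot.grip(1.0); p=np.array(robot.sense()['tcp_pos'])
print(robot.move_straight(list(p-.12*z),vel=.15,contact_N=15),robot.sense()['t'])
f=robot.grab_frame("wrist"); W=[f]
robot.goto([.47,-.19,.40],[np.pi,0,np.pi/3-np.pi/2]); W.append(robot.grab_frame("wrist"))
c=JIG+.165*D(YJ)
try:
    robot.goto(list(c-.10*D(YJ)+[0,0,.5]),[np.pi,0,np.radians(YJ-90)])
except robot.IKError as e: print(e)
W.append(robot.grab_frame("wrist")); print(robot.sense()['t'])
pickle.dump(W,open("w5.pkl","wb"))
f=W[2];X=cloud(f);hsv=cv2.cvtColor(f["image"],cv2.COLOR_RGB2HSV).astype(int);P=X-JIG;jx=P@D(YJ);jy=P@Q(YJ)
m=(abs(jy)<.07)&(jx>.1)&(jx<.25)&(X[...,2]<.05)&(hsv[...,0]<15)&(hsv[...,1]>100)&(hsv[...,2]>60)
print("offcut",m.sum(),(np.percentile(jx[m],[1,50,99]),np.percentile(jy[m],[1,50,99]),np.percentile(X[m][:,2],[2,98])) if m.any() else "")
f=W[1];X=cloud(f);A=X[...,:2]@D(YR)[:2];B=X[...,:2]@Q(YR)[:2]
for x in np.arange(.02,.2,.012):
    s=(abs(A-x)<.003)&(abs(B+.527)<.004);print(round(x,3),np.median(X[...,2][s]).round(4),end="; ")
cv2.imwrite("pics/e.png",cv2.cvtColor(np.hstack([cv2.resize(W[1]["image"][70:240,240:360],(400,567)),cv2.resize(W[2]["image"],(400,300)).__class__(0) if False else cv2.copyMakeBorder(cv2.resize(W[2]["image"],(400,300)),0,267,0,0,cv2.BORDER_CONSTANT)]),cv2.COLOR_RGB2BGR))
```

```text
False 30.6917
33.3667
offcut 627 (array([0.11567209, 0.15034634, 0.18257244]), array([-0.01000713,  0.0018909 ,  0.01397633]), array([0.00956669, 0.01370055]))
0.02 nan; 0.032 0.1352; 0.044 0.1419; 0.056 0.1291; 0.068 0.1168; 0.08 0.1033; 0.092 0.0898; 0.104 0.0666; 0.116 0.0525; 0.128 0.0394; 0.14 0.0264; 0.152 0.014; 0.164 0.0144; 0.176 0.012; 0.188 0.0012; 0.2 0.0006;
  return _methods._mean(a, axis=axis, dtype=dtype,
  ret = ret.dtype.type(ret / rcount)
```

View pics/e.png

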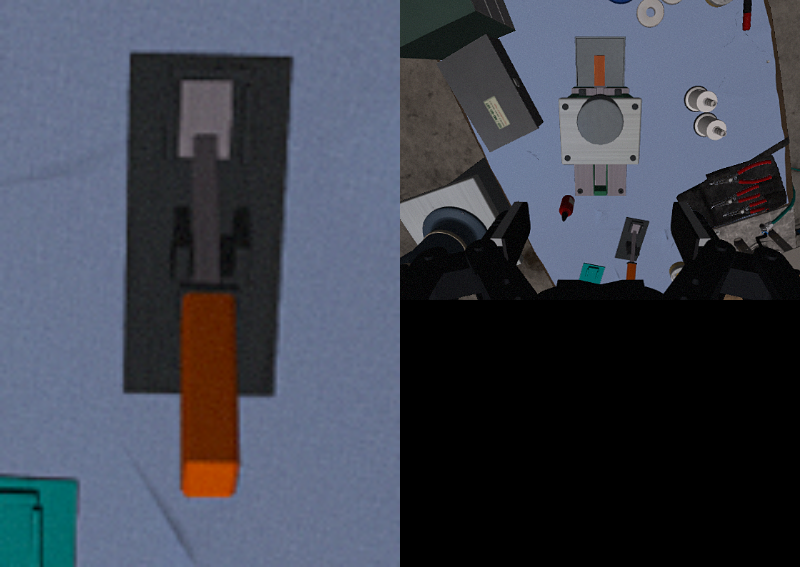

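```bash
python3 -c "
from plant import robot
robot.close_job(); print(robot.sense()['t'])"
```

```text
the job is handed in; nothing more can be done
the job is handed in; nothing more can be done
```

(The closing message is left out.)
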